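# Release the lid bolt of the wax pot

### The arm

A 6-joint arm with a two-finger parallel gripper is mounted at the origin on a cart in front of the work surface, level with it; the furniture and walls round the work are solid. World frame = base frame: x ahead of the robot, y to its left, z up, the work surface at z = 0. Lengths are in mm, angles in rad, forces in N, time in s.
With the tool pointing down it reaches from about 350 to 975 mm from the base axis. Payload 7.1 kg.
Tool frame: the origin (TCP) lies at the very end of the fingers, on their centre line; the grasp point (between the pads) lies 19 mm behind it; z points along the fingers, y is the line along which they close (so a half turn about z gives the same grasp; the last joint's range is limited). The gripper opens to 88 mm and grips with 3 to 60 N. Pads are 20 mm wide; open, the fingers measure 115 mm over their backs; the gripper's body (75 mm by 178 mm) begins 61 mm behind the grasp point.
Start: joints at [-1.259, 0.423, 1.63, -0, 1.089, -0.019], TCP at [203.017, -591.091, 222.675] pointing down, gripper open.
Joint ranges: [-3, 3], [-0.9, 2.11], [0.09, 2.58], [-1.31, 4.45], [0.11, 2.69], [-2.54, 2.54]. Speed limits (rad/s): [2.39, 2.39, 3.01, 3.14, 3.14, 3.14].

### API

Orientations are given as a rotation vector (axis times angle).
In Python, from workcell import * gives the robot as it stands.
- The arm moves only by the tool step_arm, never from a script. Its argument "deltas" is a list of rows, each a list of 3 entries, a list of its own where there are three numbers: the shift along the tool's x, y, z in units of 300 mm (1.0 is 300 mm), then the turn, a rotation vector about the tool's x, y, z in units of 1.5 rad (1.0 is 1.5 rad), then the gripper command: -1 is shut, 1 is fully open, values between are in proportion. In form: [[[dx, dy, dz], [rx, ry, rz], gripper], ...]. A call has 1 to 20 rows; each row is the pose to reach, as a shift and turn from the pose commanded when the call began, along the tool's axes at that moment; what a row does not reach only later rows make up. A row lasts 1/12 s, in which the tool goes at most 41.7 mm and 7.16 degrees, less where a joint would pass 70% of its speed; a pose out of reach is approached as far as the arm can. A call with a number of a shift or a turn outside -1 to 1 is refused whole. A call with a gripper value outside its range is refused whole. The fingers move at their own pace and stop on an object; the grip force is fixed at half the most. Time passes only in rows, so rows that repeat a pose let the fingers close. It gives the time, the measured TCP pose, the force, the opening and the grip force at its end, in the units of the state.
- get_obs(): the state, without advancing time (a new reading comes with each control period).
- get_image(name): name is "scene" or "top" or "wrist"; returns a dict with "pixels" (420x560x3 uint8, red, green, blue), "fx", "fy", "cx", "cy" (pixels), "T" (4x4, takes a point from camera to world coordinates). Camera axes: x right, y down, z forward; pixel columns grow to the right and rows downward; lengths in mm; the calibration is good to about 2 mm. A picture is of the moment at which its call begins. There is no depth.
- close_job(): hands the job in; it is judged then, once.
The state is a dict: "t": time; "qpos": joint angles; "qvel": joint speeds; "joint_torque": joint torques, N m; "ee_pos": TCP position; "orientation": TCP orientation; "ft_force": force on the tool from outside, world axes, zero at the start; "moment": the same for the moment, N m; "width": finger opening in mm; "grasp_force": force on a finger pad.
Only numpy, scipy, OpenCV 4.12 (cv2) and the standard library are available. Lean on these libraries where they do the work, as an engineer would, in place of code of your own. Each camera call takes 0.05 s, during which the arm holds its last target. There are 200 camera calls.

### The job

Undo the lid clamp of the little metal pot: back the wing nut off (counterclockwise seen from above) far enough to come over the two horns of the slotted lug, then gently swing the eyebolt out of the slot, towards the front of the pot. Bring it all the way down onto its sprung rest and press it down firmly there, without forcing it, then let go so that it stays down, and leave the things standing round the pot alone.

Things in the scene. Friction and masses are not known exactly. Their poses are not given: they have to be found in the camera images.
- pot: Round aluminium pot on a grey cast base (223x130 mm, 60 mm high), fixed; steel lid 144 mm wide, top at 152 mm; black vent knob, top at 168 mm, 20 mm behind the lid's centre. Origin: centre of the underside, on the worktop; z up; its own -x is its front, where the eyebolt is; y is parallel to the bolt's hinge line.
- lug: Slotted steel lug at the lid's front, 40 mm wide, top at 155 mm, slot open to the front. Origin and axes as the pot's. Two horns on its front edge, tops at 158 mm, hold back the nut's 24 mm washer until the nut is 5 to 5.5 mm up (nut joint 2.6 to 2.8). Pushing the bolt out earlier loads them: over 30 N there (17 N at the bolt's end) is too much, so is striking the lug.
- nut (a joint): Turn of the wing nut on the eyebolt, rad. 0 = fully tight; grows counterclockwise seen from above (loosening) up to 4.2, the end of the thread. Starts between 0 and 0.4. The quick thread lifts the nut 1.91 mm per rad. It stays where it is left; turning takes about 0.15 to 0.2 N m all the way.
- wing_nut (a point): Centre of the brass wing nut's flat hub: 13 mm thick (own y), 24 mm long (own x), 17 mm high, on the bolt's axis (own z). Two wings, 9 mm thick, spread along own x to 26 mm from the axis, up to 11 mm above this point. Below the hub a collar, 19 mm wide; above it the 10 mm stud stands up 37 mm over this point at nut = 0. The point is then 174.5 mm above the worktop and rises with the nut.
- eyebolt (a joint): Swing of the eyebolt about its pivot, rad. 0 = upright in the slot; grows as its top swings out to the pot's front (pot -x) and down; at pi/2 it would lie level. It meets the sprung rest somewhere between 1.1 and 1.4. The stiff pivot (0.15 N m) holds the bolt wherever it is left; swung faster than 4 rad/s it counts as flung.
- bolt_pivot (a point): The eyebolt's pivot, 100 mm above the worktop and 88 mm in front of the pot's centre (at pot [-0.088, 0, 0.100]). Own z points along the bolt to its end. (Room: a long light hangs 0.51 to 0.54 m above the near part of the worktop, x 0.13 to 0.42 m, y -0.23 to 0.73 m: the arm must keep clear of it.)
- stud_end (a point): The free end of the eyebolt: a steel stud 10 mm in diameter (12 mm in its last 4 mm), 112 mm from the pivot, 212 mm above the worktop when upright. Even at the nut's loosest 20 mm of it are bare above the nut. It can be pinched or pushed here.
- rest: Sprung rest: steel sleeve with a rubber-capped plunger, 17 mm wide. Origin: foot of the sleeve, 36 mm in front of the pivot, 67 mm above the worktop; axes as the pot's. The cap's top is set anywhere from 102 to 112 mm above the worktop, not measured: feel for it. Spring 20 N/mm, travel 6 mm. A push at the bolt's end acts on it about 2.8-fold: firmly is over 10 N on it, forcing is over 40 N.
- tape: Bystander: roll of white tape, 56 mm in diameter, 32 mm high, beside the pot. Origin: centre of its underside. Leave alone.
- flux: Bystander: small white jar with a red lid, 48 mm in diameter, 60 mm high, on the other side of the pot. Origin: centre of its underside. Leave alone.
- loupe: Bystander: black eye loupe, 33 mm in diameter, 30 mm high, left in front of the pot. Origin: centre of its underside. Leave alone.

How it is judged (in metres and radians):
On the way, in this order (a step that is already met when the one before it is completed fails the run):
1. the wing nut is backed off (at least 2.4 rad) with the bolt still standing in its slot (value of joint nut above 2.4 rad and value of joint eyebolt below 0.15 rad), for 0.1 s.
2. the eyebolt is swung out of the slotted lug (value of joint eyebolt above 0.8 rad), for 0.1 s.
3. the eyebolt is pressed down firmly on its rest (10 N or more on the rest, by the bolt and not by the fingers) (value of joint eyebolt above 1.05 rad and contact force between rest and anything else above 10 N and contact force between rest and the fingers below 0.5 N), for 0.2 s.
At the end, for the whole second after the job is handed in: The eyebolt is out of the lug and lies down on or just over its rest (swung more than 1.03 rad from upright), released and still, with the loosened nut (turned more than 2.4 rad) still on it (value of joint eyebolt above 1.03 rad and velocity of joint eyebolt between -0.1 and 0.1 rad/s and value of joint nut above 2.4 rad); the robot touches nothing.
It fails at once if the lug is overloaded (more than 30 N on it): the bolt is pulled against the horns with the nut too low, or the lug is struck (contact force between lug and anything else above 30 N).
It fails at once if the rest is forced (more than 40 N on it) (contact force between rest and anything else above 40 N).
It fails at once if the eyebolt is flung or dropped (swings faster than 4 rad/s) (velocity of joint eyebolt above 4 rad/s).
It fails at once if a bystander (tape, jar or loupe) is shifted by more than 15 mm (distance of any of tape, flux, loupe from where it was at the start of the episode above 0.015 m).
It also fails if it takes over 72 s, if anything falls off the work surface, if the arm or the gripper's body presses on something with over 40 N, if the wrist force passes 120 N, or if a joint passes its speed limit or range.

## Working session

There is one attempt and no reset: what is moved stays moved. The work goes in short steps, Python scripts to look and compute and a tool call to move; the robot and the scene stay as the last step left them, time stands still between calls to the robot, and variables do not carry over. Pictures are saved under pics/ and viewed, at most 10 in all, crops included, and the job is handed in when it is done.

Besides the shell and the picture viewer there is one more tool, called after "Call:" by a JSON object that holds its "fn" and its "kwargs", one argument or row to a line. step_arm: Moves the arm, as the interface text tells. Its arguments: {"type":"object","properties":{"deltas":{"type":"array","items":{"type":"array"}}},"required":["deltas"]}

```bash
mkdir -p pics; ls; python3 - <<'E'
from workcell import *
import cv2,numpy as np
o=get_obs();print({k:np.round(v,3).tolist() for k,v in o.items()})
a=[]
for n in ("scene","top"):
    i=get_image(n);np.savez('pics/%s0.npz'%n,**i);cv2.imwrite('pics/%s0.png'%n,i["pixels"][:,:,::-1]);print(n,i["fx"],i["fy"],i["cx"],i["cy"],np.round(i["T"],3).tolist())
E
```

```text
pics
{'t': 0.0, 'qpos': [-1.259, 0.424, 1.631, 0.0, 1.089, -0.019], 'qvel': [-0.002, -0.001, -0.0, 0.003, 0.001, 0.0], 'joint_torque': [0.0, -54.463, -27.366, 0.064, 0.023, -0.0], 'ee_pos': [202.869, -590.572, 221.897], 'orientation': [-3.097, -0.517, 0.0], 'ft_force': [0.22, -0.921, 0.191], 'moment': [0.028, 0.012, 0.067], 'grasp_force': 0.0, 'width': 87.595}
scene 533.7995868144421 533.7995868144421 270.8487745982017 207.26641172252863 [[0.92, 0.313, -0.234, 914.028], [0.391, -0.758, 0.522, -403.257], [-0.014, -0.572, -0.82, 1108.688], [0.0, 0.0, 0.0, 1.0]]
top 478.1037694932275 478.1037694932275 280.61382183622055 215.46715830795782 [[-0.438, -0.705, 0.558, 133.527], [-0.899, 0.337, -0.279, 422.112], [0.008, -0.624, -0.781, 812.588], [0.0, 0.0, 0.0, 1.0]]
```

View pics/scene0.png

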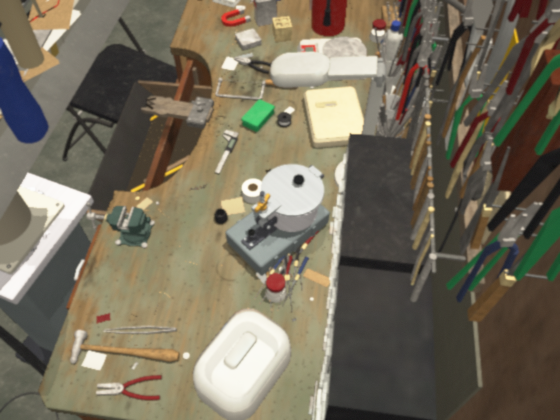

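View pics/top0.png

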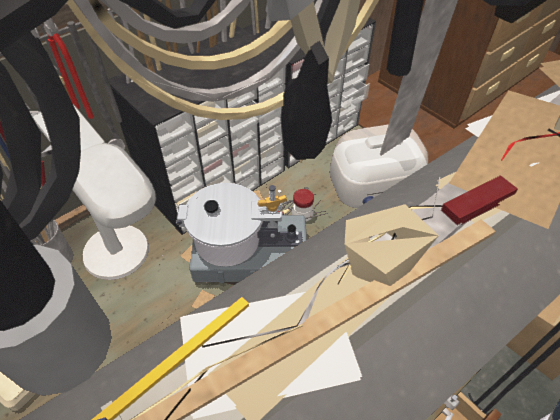

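The scene view shows the lid at about (293,190), knob (298,180), nut (262,202), tape (253,190), loupe (221,216) and jar (275,285). The top view shows the lid at (222,210), knob (211,207) and nut (270,200). I'll enlarge both.

```bash
python3 - <<'E'
import cv2,numpy as np
a=cv2.imread('pics/scene0.png')[150:310,200:345];b=cv2.imread('pics/top0.png')[165:290,170:330]
a=cv2.resize(a,None,fx=3,fy=3,interpolation=2)[:, :]
b=cv2.resize(b,(160*9//4,125*9//4),interpolation=2)
c=np.zeros((480,800,3),np.uint8);c[:480,:435]=a;c[:b.shape[0],438:438+b.shape[1]]=b
cv2.imwrite('pics/c1.png',c)
E
```

```text
(no output)
```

View pics/c1.png

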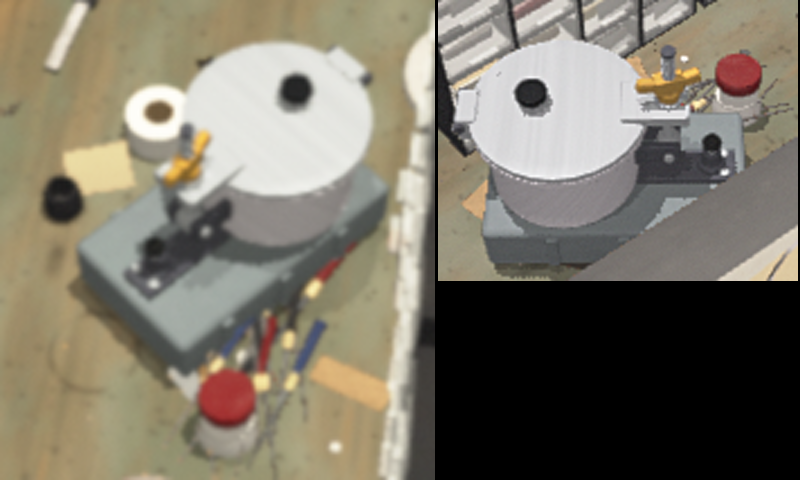

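The enlargement shows the stud end at scene (262.3,193.3) and top (272.2,186.3). The knob is at scene (298.7,179.3) and top (210.9,206.3), and the brass wings are at scene (269,196) to (257,210).

```bash
cat > h.py <<'E'
import numpy as np
def ray(i,u,v):
    T=np.array(i["T"]);d=T[:3,:3]@np.array([(u-i["cx"])/i["fx"],(v-i["cy"])/i["fy"],1.]);return T[:3,3],d/np.linalg.norm(d)
def plane(i,u,v,z):
    c,d=ray(i,u,v);return c+d*(z-c[2])/d[2]
def tri(r):
    A=0;b=0
    for c,d in r:
        P=np.eye(3)-np.outer(d,d);A=A+P;b=b+P@c
    x=np.linalg.solve(A,b);return x,[np.linalg.norm((np.eye(3)-np.outer(d,d))@(x-c)) for c,d in r]
E
python3 - <<'E'
from h import *
np.set_printoptions(precision=1,suppress=True)
s=dict(np.load('pics/scene0.npz'));t=dict(np.load('pics/top0.npz'))
for n,a,b,z in (("stud",(262.3,192.5),(272.2,185.5),212),("knob",(298.7,179.3),(210.9,206.3),168)):
    print(n,plane(s,*a,z),plane(t,*b,z),tri([ray(s,*a),ray(t,*b)]))
p=lambda x,y,z:plane(s,200+x/3,150+y/3,z)
q=lambda x,y,z:plane(t,170+(x-438)/2.25,165+y/2.25,z)
print('wings',p(207,138,184),p(172,180,184),q(642,86,184),q(695,80,184))
print('flux',p(227,393,60),'tape',p(156,107,32),'loupe',p(62,188,30),'rest',p(153,243,107),q(711,142,107))
E
```

```text
stud [626.7 195.8 212. ] [627.  192.3 212. ] (array([626.6, 193.7, 213.7]), [np.float64(1.1115450749928446), np.float64(1.1115450749929288)])
knob [673.  289.7 168. ] [665.1 293.2 168. ] (array([670.9, 292.8, 162.2]), [np.float64(1.1649504784907416), np.float64(1.1649504784907536)])
wings [634.7 211.4 184. ] [626.3 168.5 184. ] [621.5 217.  184. ] [609.5 177.9 184. ]
flux [700.9  88.   60. ] tape [536.3 325.9  32. ] loupe [498.5 222.1  30. ] rest [612.2 158.9 107. ] [602.1 165.7 107. ]
```

```bash
cat >> h.py <<'E'
from scipy.spatial.transform import Rotation as R
def st():
    from workcell import get_obs
    o=get_obs();print(round(o["t"],2),np.round(o["qpos"],3).tolist(),np.round(o["ee_pos"],1).tolist(),np.round(o["orientation"],3).tolist(),'F',np.round(o["ft_force"],1).tolist(),'M',np.round(o["moment"],2).tolist(),round(o["width"],1),round(o["grasp_force"],1));return o
E
python3 - <<'E'
from h import *
np.set_printoptions(precision=3,suppress=True)
o=st();print(R.from_rotvec(o["orientation"]).as_matrix())
s=dict(np.load('pics/scene0.npz'))
for p in ((345,165),(335,270),(325,380),(350,135)):print(plane(s,*p,0),plane(s,*p,100))
E
```

```text
0.1 [-1.259, 0.424, 1.631, -0.0, 1.089, -0.019] [202.9, -590.6, 222.0] [-3.097, -0.517, 0.0] F [0.3, -0.5, 0.4] M [0.0, -0.01, -0.03] 87.7 0.0
[[ 0.946  0.325 -0.   ]
 [ 0.325 -0.946  0.001]
 [-0.    -0.001 -1.   ]]
[726.832 505.6     0.   ] [743.716 423.624 100.   ]
[805.723 195.668   0.   ] [815.492 141.647 100.   ]
[870.394 -54.464   0.   ] [874.33  -85.924 100.   ]
[705.438 613.583   0.   ] [724.252 521.867 100.   ]
```

Call:
{"fn": "step_arm", "kwargs": {
  "deltas": [
    [[0,0,-0.13],[0,0,0],0.5],
    [[0,0,-0.26],[0,0,0],0.5],
    [[0,0,-0.4],[0,0,0],0.5],
    [[0,0,-0.4],[0,0,0],0.5],
    [[0,0,-0.4],[0,0,0],0.5],
    [[0,0,-0.4],[0,0,0],0.5]
  ]
}}

```text
t: 0.6
ee_pos: [202.8, -590.6, 341.8]
orientation: [-3.098, -0.517, 0.0]
ft_force: [-0.1, 0.1, -0.7]
width: 66.0
grasp_force: 0.0
```

```bash
python3 -c "
from h import *
st()"
```

```text
0.6 [-1.259, 0.315, 1.508, 0.0, 1.319, -0.019] [202.8, -590.6, 341.8] [-3.098, -0.517, 0.0] F [-0.1, 0.1, -0.7] M [-0.0, 0.01, -0.05] 66.0 0.0
```

Call:
{"fn": "step_arm", "kwargs": {
  "deltas": [
    [[0.95,-0.4,0],[0,0,0],0],
    [[0.95,-0.4,0],[0,0,0],0],
    [[0.95,-0.4,0],[0,0,0],0],
    [[0.95,-0.4,0],[0,0,0],0],
    [[0.95,-0.4,0],[0,0,0],0],
    [[0.95,-0.4,0],[0,0,0],0],
    [[0.95,-0.4,0],[0,0,0],0],
    [[0.95,-0.4,0],[0,0,0],0],
    [[0.95,-0.4,0],[0,0,0],0]
  ]
}}

```text
t: 1.35
ee_pos: [435.4, -381.6, 340.1]
orientation: [-3.094, -0.523, 0.003]
ft_force: [-0.1, -0.0, -0.4]
width: 44.1
grasp_force: 0.0
```

Call:
{"fn": "step_arm", "kwargs": {
  "deltas": [
    [[0.62,-0.81,0],[0,0,0],0],
    [[0.62,-0.81,0],[0,0,0],0],
    [[0.62,-0.81,0],[0,0,0],0],
    [[0.62,-0.81,0],[0,0,0],0],
    [[0.62,-0.81,0],[0,0,0],0],
    [[0.62,-0.81,0],[0,0,0],0],
    [[0.62,-0.81,0],[0,0,0],0],
    [[0.62,-0.81,0],[0,0,0],0],
    [[0.62,-0.81,0],[0,0,0],0]
  ]
}}

```text
t: 2.1
ee_pos: [530.3, -92.5, 340.8]
orientation: [-3.096, -0.522, 0.005]
ft_force: [-0.5, 0.4, 0.6]
width: 44.1
grasp_force: 0.0
```

```bash
python3 - <<'E'
from h import *
from workcell import *
import cv2
st();i=get_image("scene");im=i["pixels"][:,:,::-1].copy()
T=np.linalg.inv(i["T"])
for z in (510,540):
    p=[]
    for x,y in((130,-230),(420,-230),(420,730),(130,730)):
        c=T@[x,y,z,1];p.append([i["fx"]*c[0]/c[2]+i["cx"],i["fy"]*c[1]/c[2]+i["cy"]])
    cv2.polylines(im,[np.int32(p)],True,(0,0,255),1)
cv2.imwrite('pics/s1.png',im)
E
```

```text
2.1 [-0.195, 0.176, 1.693, 0.0, 1.276, 1.042] [530.3, -92.5, 340.8] [-3.096, -0.522, 0.005] F [-0.5, 0.4, 0.6] M [0.01, -0.04, -0.01] 44.1 0.0
```

View pics/s1.png

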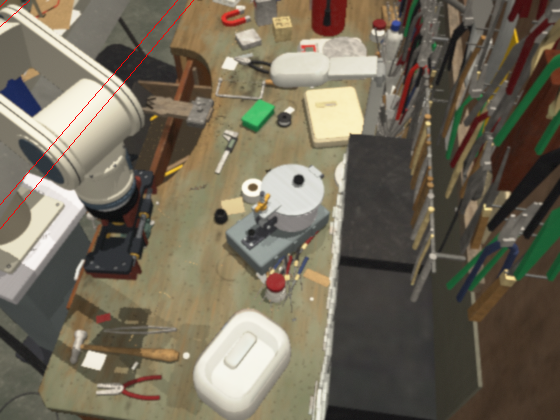

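The arm's white wrist and forearm now fill the left of the scene view, with the wrist cylinder around (95,135) and the gripper at (120,245). I'll fit the arm's geometry to judge the clearance from the light.

```bash
python3 - <<'E'
from h import *
np.set_printoptions(precision=1,suppress=True)
Q=[(.4235,1.6305,624.45,222),(.315,1.508,624.4,341.8),(.176,1.693,538.3,340.8)]
A=[];b=[]
for q2,q3,r,z in Q:
    A+=[[1,0,np.sin(q2),np.sin(q2+q3)],[0,1,np.cos(q2),np.cos(q2+q3)]];b+=[r,z]
x,res,_,_=np.linalg.lstsq(np.array(A),np.array(b),rcond=None);print('a,c,L1,L2',x,np.array(A)@x-b)
s=dict(np.load('pics/scene0.npz'));T=np.linalg.inv(s["T"])
for z in range(340,800,50):
    c=T@[530.3,-92.5,z,1];print(z,s["fx"]*c[0]/c[2]+s["cx"],s["fy"]*c[1]/c[2]+s["cy"])
E
```

```text
a,c,L1,L2 [ -9.2 -22.5 512.3 482.5] [ 4.2 -1.7 -7.6  2.4  3.4 -0.7]
340 137.1822694617029 258.255451586558
390 130.22124951602586 242.5881428637773
440 122.54720784096767 225.31602167853507
490 114.04467787111014 206.1792050910203
540 104.57183894575215 184.85849446485307
590 93.95254249793717 160.9574286490641
640 81.96525665830939 133.97740137385142
690 68.32744421418394 103.28250040633046
740 52.67301048204365 68.04874901993074
790 34.518948117224056 27.189032791293954
```

Call:
{"fn": "step_arm", "kwargs": {
  "deltas": [
    [[0.62,-0.81,0],[0,0,-0.67],0],
    [[0.62,-0.81,0],[0,0,-0.67],0],
    [[0.62,-0.81,0],[0,0,-0.67],0],
    [[0.62,-0.81,0],[0,0,-0.67],0],
    [[0.62,-0.81,0],[0,0,-0.67],0],
    [[0.62,-0.81,0],[0,0,-0.67],0],
    [[0.62,-0.81,0],[0,0,-0.67],0],
    [[0.62,-0.81,0],[0,0,-0.67],0],
    [[0.62,-0.81,0],[0,0,-0.67],0],
    [[0.62,-0.81,0],[0,0,-0.67],0],
    [[0.62,-0.81,0],[0,0,-0.67],0]
  ]
}}

```text
t: 3.07
ee_pos: [627.4, 193.0, 341.8]
orientation: [-2.471, -1.94, 0.003]
ft_force: [-0.1, 0.8, -0.3]
width: 44.1
grasp_force: 0.0
```

```bash
python3 - <<'E'
from h import *
from workcell import *
import cv2
st()
ims=[]
for n in("top","wrist"):
    i=get_image(n);np.savez('pics/%s1.npz'%n,**i);im=i["pixels"][:,:,::-1].copy()
    if n=="top":
        T=np.linalg.inv(i["T"])
        for z,col in((510,(0,0,255)),(540,(0,255,0))):
            p=[]
            for x,y in((420,-230),(420,730)):
                for k in np.linspace(-230,400,20): 
                    c=T@[420,k,z,1]
                    if c[2]>50:p.append([i["fx"]*c[0]/c[2]+i["cx"],i["fy"]*c[1]/c[2]+i["cy"]])
            cv2.polylines(im,[np.int32(p)],False,col,1)
    ims.append(im)
cv2.imwrite('pics/tw.png',cv2.resize(np.hstack(ims),(800,300),interpolation=cv2.INTER_AREA))
cv2.imwrite('pics/w1.png',ims[1])
E
```

```text
3.07 [0.281, 0.368, 1.434, -0.001, 1.342, 0.52] [627.4, 193.0, 341.8] [-2.471, -1.94, 0.003] F [-0.1, 0.8, -0.3] M [-0.01, -0.04, -0.04] 44.1 0.0
```

View pics/tw.png

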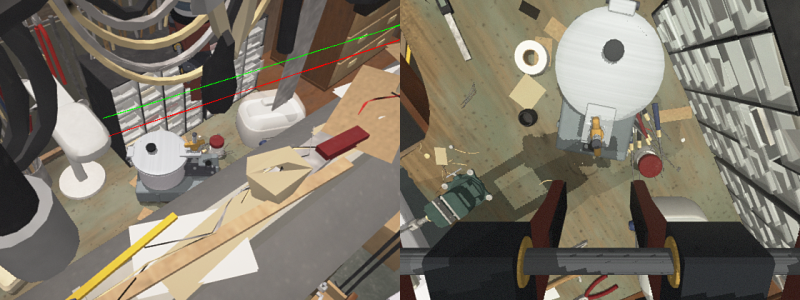

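The wrist view shows the nut at about (273,179) in full-size pixels, with the lug and the lid above it. The top view doesn't show the arm at all, so I'll check whether it is stale.

```bash
python3 - <<'E'
from h import *
from workcell import *
import cv2
np.set_printoptions(precision=2,suppress=True)
a=np.load('pics/top0.npz');b=np.load('pics/top1.npz')
print(np.abs(a["pixels"].astype(int)-b["pixels"]).mean(),b["T"][:3,3],b["T"][:3,2]); c=get_image("top");print(np.abs(c["pixels"].astype(int)-b["pixels"]).mean())
s=get_image("scene");np.savez('pics/scene2.npz',**s)
w=np.load('pics/wrist1.npz');print(w["T"],w["fx"])
x=cv2.resize(s["pixels"][0:300,0:340,::-1],None,fx=1.4,fy=1.4)
y=cv2.resize(np.ascontiguousarray(w["pixels"][130:240,230:340,::-1]),None,fx=3,fy=3,interpolation=2)
o=np.zeros((420,810,3),np.uint8);o[:x.shape[0],:x.shape[1]]=x;o[:330,478:808]=y
cv2.imwrite('pics/sw.png',o[:,:800])
E
```

```text
3.179958900226757 [133.53 422.11 812.59] [ 0.56 -0.28 -0.78]
1.565718537414966
[[  0.97  -0.23  -0.07 646.96]
 [ -0.24  -0.93  -0.29 273.14]
 [ -0.     0.3   -0.95 503.55]
 [  0.     0.     0.     1.  ]] 362.53013620141485
```

View pics/sw.png

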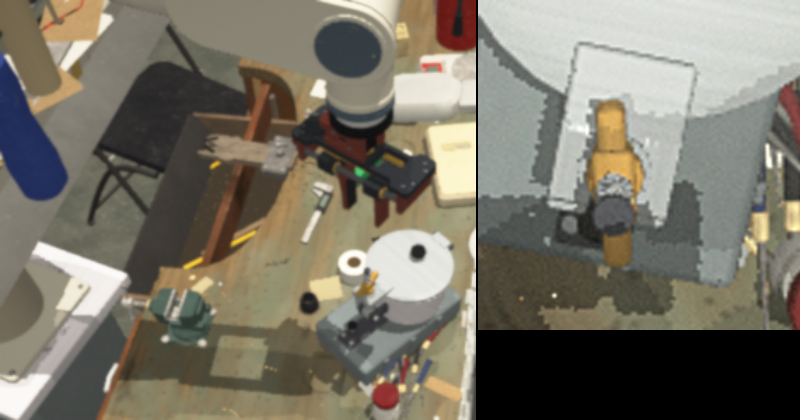

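```bash
python3 - <<'E'
from h import *
np.set_printoptions(precision=2,suppress=True)
s=np.load('pics/scene0.npz');t=np.load('pics/top0.npz')
g=lambda i,u,v:tuple(i["pixels"][v,u])
# gray band edge in the top view, a few columns ; scene rows
for u in (150,200,260,320,400,450,500): 
    col=t["pixels"][:,u].astype(int);print('top',u,[ (v,*col[v]) for v in range(90,400,14)][:])if u in(320,450) else None
n=lambda i,a,b:np.cross(ray(i,*a)[1],ray(i,*b)[1])
for z in (0,300,510,540):
  print(z,[plane(t,*p,z)[:2] for p in((250,300),(320,250),(400,200),(450,172),(520,110))],[plane(s,*p,z)[:2] for p in((0,207),(60,105),(118,7))])
T=np.linalg.inv(s["T"]);U=np.linalg.inv(t["T"])
for x in(130,420):
  for z in (510,540):
    for y in(-230,0,200,500,730):
      a=T@[x,y,z,1];b=U@[x,y,z,1];print(x,y,z,(s["fx"]*a[:2]/a[2]+[s["cx"],s["cy"]]),(t["fx"]*b[:2]/b[2]+[t["cx"],t["cy"]]),b[2])
E
```

```text
top 320 [(90, np.int64(35), np.int64(32), np.int64(34)), (104, np.int64(37), np.int64(30), np.int64(35)), (118, np.int64(34), np.int64(35), np.int64(34)), (132, np.int64(32), np.int64(34), np.int64(34)), (146, np.int64(32), np.int64(33), np.int64(29)), (160, np.int64(150), np.int64(144), np.int64(122)), (174, np.int64(157), np.int64(146), np.int64(120)), (188, np.int64(138), np.int64(124), np.int64(100)), (202, np.int64(151), np.int64(140), np.int64(115)), (216, np.int64(139), np.int64(138), np.int64(113)), (230, np.int64(143), np.int64(133), np.int64(108)), (244, np.int64(121), np.int64(119), np.int64(114)), (258, np.int64(124), np.int64(120), np.int64(114)), (272, np.int64(213), np.int64(204), np.int64(188)), (286, np.int64(223), np.int64(200), np.int64(163)), (300, np.int64(220), np.int64(200), np.int64(161)), (314, np.int64(223), np.int64(188), np.int64(142)), (328, np.int64(218), np.int64(183), np.int64(138)), (342, np.int64(221), np.int64(201), np.int64(162)), (356, np.int64(239), np.int64(236), np.int64(232)), (370, np.int64(238), np.int64(234), np.int64(228)), (384, np.int64(
[... 2669 characters left out ...]
719183207
130 730 540 [ 154.34 -127.52] [-778.86 1270.84] 125.23062196721304
420 -230 510 [-19.07 250.71] [659.8   22.63] 578.144725793477
420 0 510 [ 82.22 130.44] [514.74  70.76] 514.036110568858
420 200 510 [148.84  51.35] [355.62 123.56] 458.28948863440667
420 500 510 [224.56 -38.57] [ 28.15 232.21] 374.6695557327296
420 730 510 [269.2  -91.58] [-342.34  355.14] 310.56094050811055
420 -230 540 [-30.01 238.67] [676.04  -1.65] 554.70075816537
420 0 540 [ 76.08 116.5 ] [526.17  45.61] 490.59214294075093
420 200 540 [145.24  36.85] [359.93  98.02] 434.8455210062996
420 500 540 [223.26 -53.  ] [ 11.63 207.85] 351.2255881046225
420 730 540 [ 268.98 -105.64] [-392.8   335.38] 287.11697288000346
```

```bash
python3 - <<'E'
from h import *
np.set_printoptions(precision=3,suppress=True)
w=np.load('pics/wrist1.npz')
p=lambda x,y,z:plane(w,230+(x-478)/3,130+y/3,z)
s=p(614,213,212);a=p(610.5,102,184);b=p(617.5,264,182);print(s,a,b,(a+b)/2,np.degrees(np.arctan2(*(a-b)[1::-1])),np.linalg.norm(a-b))
# hub edges / lug corners: (580,43),(695,68),(548,203),(663,225)
c=[p(x,y,155) for x,y in((580,43),(695,68),(548,203),(663,225))]
for u,v in((2,0),(3,1)):d=c[v]-c[u];print(np.degrees(np.arctan2(d[1],d[0])))
k=plane(w,(612-400)*1.4,50*1.4,168);print('knob',k,np.degrees(np.arctan2(*(k-s)[1::-1])))
o=st();M=R.from_rotvec(o["orientation"]).as_matrix();print(M,np.degrees(np.arctan2(M[1,0],M[0,0])))
E
```

```text
[625.551 193.656 212.   ] [630.626 219.383 184.   ] [620.47  169.188 182.   ] [625.548 194.286 183.   ] 78.56211934020197 51.2507254610494
64.2709974283051
65.88175363960342
knob [668.399 291.457 168.   ] 66.34121414160074
3.27 [0.281, 0.367, 1.433, -0.0, 1.342, 0.519] [627.5, 193.7, 342.9] [2.469, 1.942, -0.0] F [-1.0, -0.2, -0.2] M [-0.05, -0.08, -0.02] 43.7 0.0
[[ 0.236  0.972  0.   ]
 [ 0.972 -0.236 -0.   ]
 [-0.     0.    -1.   ]] 76.36104092850144
```

Call:
{"fn": "step_arm", "kwargs": {
  "deltas": [
    [[0,-0.006,0.06],[0,0,-0.025],0],
    [[0,-0.006,0.12],[0,0,-0.025],0],
    [[0,-0.006,0.18],[0,0,-0.025],0],
    [[0,-0.006,0.24],[0,0,-0.025],0],
    [[0,-0.006,0.3],[0,0,-0.025],0],
    [[0,-0.006,0.36],[0,0,-0.025],0],
    [[0,-0.006,0.42],[0,0,-0.025],0],
    [[0,-0.006,0.47],[0,0,-0.025],0],
    [[0,-0.006,0.51],[0,0,-0.025],0],
    [[0,-0.006,0.54],[0,0,-0.025],0],
    [[0,-0.006,0.56],[0,0,-0.025],0],
    [[0,-0.006,0.575],[0,0,-0.025],0],
    [[0,-0.006,0.575],[0,0,-0.025],0],
    [[0,-0.006,0.575],[0,0,-0.025],0]
  ]
}}

```text
t: 4.43
ee_pos: [626.1, 195.9, 170.6]
orientation: [2.429, 1.991, 0.001]
ft_force: [-0.0, -0.0, 0.1]
width: 43.7
grasp_force: 0.0
```

```bash
python3 - <<'E'
from h import *
from workcell import *
import cv2
o=st();print(np.round(o["joint_torque"],1))
s=get_image("scene");w=get_image("wrist")
x=cv2.resize(np.ascontiguousarray(s["pixels"][140:260,190:320,::-1]),None,fx=3,fy=3,interpolation=2)
y=cv2.resize(w["pixels"][:,:,::-1],(400,300),interpolation=cv2.INTER_AREA)
o=np.zeros((360,792,3),np.uint8);o[:360,:390]=x;o[:300,392:792]=y
cv2.imwrite('pics/g1.png',o)
E
```

```text
4.43 [0.285, 0.526, 1.594, 0.0, 1.021, 0.483] [626.1, 195.9, 170.6] [2.429, 1.991, 0.001] F [-0.0, -0.0, 0.1] M [-0.06, -0.07, -0.05] 43.7 0.0
[ -0.1 -58.4 -25.6   0.1  -0.    0. ]
```

View pics/g1.png

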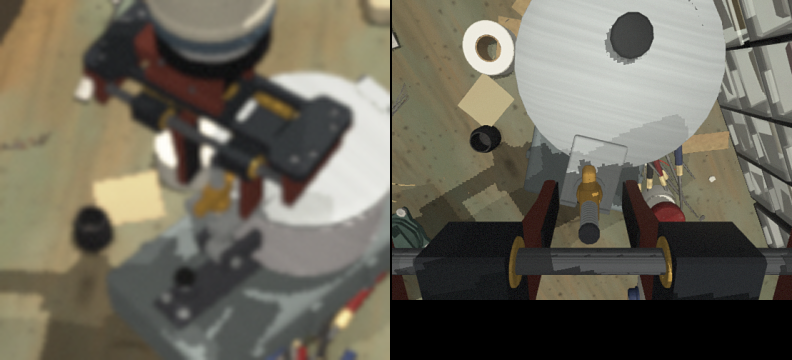

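The scene and wrist views show the nut centred between the open fingers, clear of the lid. I'll close the gripper on it.

Call:
{"fn": "step_arm", "kwargs": {
  "deltas": [
    [[-0.0065,0,0],[0,0,0],0],
    [[-0.0065,0,0],[0,0,0],-0.6],
    [[-0.0065,0,0],[0,0,0],-1],
    [[-0.0065,0,0],[0,0,0],-1],
    [[-0.0065,0,0],[0,0,0],-1],
    [[-0.0065,0,0],[0,0,0],-1],
    [[-0.0065,0,0],[0,0,0],-1],
    [[-0.0065,0,0],[0,0,0],-1]
  ]
}}

```text
t: 5.2
ee_pos: [625.3, 194.0, 170.2]
orientation: [-2.429, -1.992, 0.0]
ft_force: [-0.7, -0.3, 0.2]
width: 12.9
grasp_force: 30.0
```

```bash
python3 -c "
from h import *
st()"
```

```text
5.2 [0.283, 0.525, 1.597, 0.0, 1.02, 0.48] [625.3, 194.0, 170.2] [-2.429, -1.992, 0.0] F [-0.7, -0.3, 0.2] M [0.01, 0.11, 0.15] 12.9 30.0
```

Call:
{"fn": "step_arm", "kwargs": {
  "deltas": [
    [[0,0,-0.0006],[0,0,-0.06],-1],
    [[0,0,-0.0012],[0,0,-0.12],-1],
    [[0,0,-0.0018],[0,0,-0.18],-1],
    [[0,0,-0.0024],[0,0,-0.25],-1],
    [[0,0,-0.003],[0,0,-0.32],-1],
    [[0,0,-0.0037],[0,0,-0.39],-1],
    [[0,0,-0.0044],[0,0,-0.46],-1],
    [[0,0,-0.005],[0,0,-0.53],-1],
    [[0,0,-0.0057],[0,0,-0.6],-1],
    [[0,0,-0.0064],[0,0,-0.67],-1],
    [[0,0,-0.007],[0,0,-0.74],-1],
    [[0,0,-0.0077],[0,0,-0.81],-1],
    [[0,0,-0.0084],[0,0,-0.88],-1],
    [[0,0,-0.009],[0,0,-0.94],-1],
    [[0,0,-0.0093],[0,0,-0.97],-1],
    [[0,0,-0.0093],[0,0,-0.97],-1]
  ]
}}

```text
t: 6.53
ee_pos: [624.6, 193.7, 172.9]
orientation: [-0.488, -3.102, 0.001]
ft_force: [-4.4, -1.2, 2.2]
width: 12.6
grasp_force: 30.0
```

```bash
python3 -c "
from h import *
st()"
```

```text
6.53 [0.282, 0.521, 1.596, 0.0, 1.026, -0.976] [624.6, 193.7, 172.9] [-0.488, -3.102, 0.001] F [-4.4, -1.2, 2.2] M [-0.16, 0.57, -0.01] 12.6 30.0
```

Call:
{"fn": "step_arm", "kwargs": {
  "deltas": [
    [[0.002,0,-0.0006],[0,0,-0.06],-1],
    [[0.002,0,-0.0012],[0,0,-0.12],-1],
    [[0.002,0,-0.0018],[0,0,-0.18],-1],
    [[0.002,0,-0.0024],[0,0,-0.25],-1],
    [[0.002,0,-0.003],[0,0,-0.32],-1],
    [[0.002,0,-0.0037],[0,0,-0.39],-1],
    [[0.002,0,-0.0044],[0,0,-0.46],-1],
    [[0.002,0,-0.005],[0,0,-0.53],-1],
    [[0.002,0,-0.0057],[0,0,-0.6],-1],
    [[0.002,0,-0.0064],[0,0,-0.67],-1],
    [[0.002,0,-0.007],[0,0,-0.74],-1],
    [[0.002,0,-0.0077],[0,0,-0.81],-1],
    [[0.002,0,-0.0084],[0,0,-0.88],-1],
    [[0.002,0,-0.009],[0,0,-0.94],-1],
    [[0.002,0,-0.0093],[0,0,-0.97],-1],
    [[0.002,0,-0.0093],[0,0,-0.97],-1],
    [[0.002,0,-0.0093],[0,0,-0.97],-1]
  ]
}}

```text
t: 7.95
ee_pos: [624.8, 193.3, 175.7]
orientation: [1.694, -2.645, 0.001]
ft_force: [-1.4, -4.7, 2.4]
width: 13.0
grasp_force: 30.0
```

```bash
python3 -c "
from h import *
o=st();M=R.from_rotvec(o['orientation']).as_matrix();print(np.degrees(np.arctan2(M[1,0],M[0,0])))"
```

```text
7.95 [0.282, 0.518, 1.595, -0.001, 1.03, -2.427] [624.8, 193.3, 175.7] [1.694, -2.645, 0.001] F [-1.4, -4.7, 2.4] M [-0.99, 0.27, 0.07] 13.0 30.0
-114.73040426374138
```

The nut turned about 2.9 rad in one grip, so it should stand near 3.1. Next I'll release, rise over the stud, close the fingers, and go behind the stud end with the tool tilted a little.

Call:
{"fn": "step_arm", "kwargs": {
  "deltas": [
    [[0,0,0],[0,0,0],-0.4],
    [[0,0,0],[0,0,0],-0.3],
    [[0,0,0],[0,0,0],-0.3],
    [[0,0,-0.04],[0,0,0],-0.3],
    [[0,0,-0.09],[0,0,0],-0.3],
    [[0,0,-0.14],[0,0,0],-0.3],
    [[0,0,-0.175],[0,0,0],-0.3],
    [[0,0,-0.175],[0,0,0],-0.6],
    [[-0.04,0,-0.175],[0,0,0.01],-1],
    [[-0.085,0,-0.175],[0,0.08,0.01],-1],
    [[-0.085,0,-0.175],[0,0.167,0.01],-1],
    [[-0.085,0,-0.15],[0,0.167,0.01],-1],
    [[-0.085,0,-0.12],[0,0.167,0.01],-1],
    [[-0.085,0,-0.093],[0,0.167,0.01],-1],
    [[-0.085,0,-0.093],[0,0.167,0.01],-1],
    [[-0.085,0,-0.093],[0,0.167,0.01],-1]
  ]
}}

```text
t: 9.28
ee_pos: [634.7, 216.0, 202.8]
orientation: [1.559, -2.472, 0.197]
ft_force: [-0.0, -0.5, 0.8]
width: 0.7
grasp_force: 0.0
```

```bash
cat >> h.py <<'E'
PV=np.array([625.2,193.6]);PX=np.array([np.cos(np.radians(66.4)),np.sin(np.radians(66.4))])
def fwd(p): # (forward of the pivot, sideways, height)
    d=np.asarray(p)[:2]-PV;return -d@PX, d@[-PX[1],PX[0]], p[2]
def to(o,f,z,phi): # units that bring the fingertip's front lower edge to (f,z), tool tilted phi
    M=R.from_rotvec(o["orientation"]).as_matrix()
    F=np.array([-PX[0],-PX[1],0]);U=np.array([0,0,1.])
    x=F*np.cos(phi)+U*np.sin(phi);d=F*np.sin(phi)-U*np.cos(phi)
    tcp=np.r_[PV,0]+F*f+U*z-10*x
    N=np.c_[x,np.cross(d,x),d]
    return np.round(M.T@(tcp-o["ee_pos"])/300,4).tolist(),np.round(R.from_matrix(M.T@N).as_rotvec()/1.5,3).tolist()
def edge(th,s,r=5): return s*np.sin(th)-r*np.cos(th),100+s*np.cos(th)+r*np.sin(th)
E
python3 - <<'E'
from h import *
o=st();print(fwd(o["ee_pos"]))
print(to(o,-14,206,.25))
for th in np.arange(0,1.06,.07):print(round(th,2),np.round(edge(th,108),1),to(o,*edge(th,108),.25))
E
```

```text
9.28 [0.388, 0.601, 1.403, -0.173, 1.328, -2.251] [634.7, 216.0, 202.8] [1.559, -2.472, 0.197] F [-0.0, -0.5, 0.8] M [0.22, -0.16, 0.0] 0.7 0.0
(np.float64(-24.285111730494144), np.float64(0.28321470740724275), np.float64(202.794507873321))
([0.0025, -0.001, -0.0019], [0.005, -0.001, -0.022])
0.0 [ -5. 208.] ([0.0332, -0.002, -0.0009], [0.005, -0.001, -0.022])
0.07 [  2.6 208.1] ([0.0577, -0.0029, 0.0051], [0.005, -0.001, -0.022])
0.14 [ 10.1 207.6] ([0.0817, -0.0037, 0.0128], [0.005, -0.001, -0.022])
0.21 [ 17.6 206.7] ([0.1051, -0.0045, 0.0221], [0.005, -0.001, -0.022])
0.28 [ 25.  205.2] ([0.1278, -0.0054, 0.0331], [0.005, -0.001, -0.022])
0.35 [ 32.3 203.2] ([0.1497, -0.0062, 0.0456], [0.005, -0.001, -0.022])
0.42 [ 39.5 200.7] ([0.1706, -0.007, 0.0596], [0.005, -0.001, -0.022])
0.49 [ 46.4 197.6] ([0.1906, -0.0077, 0.0751], [0.005, -0.001, -0.022])
0.56 [ 53.1 194.2] ([0.2094, -0.0085, 0.0919], [0.005, -0.001, -0.022])
0.63 [ 59.6 190.2] ([0.2269, -0.0092, 0.11], [0.005, -0.001, -0.022])
0.7 [ 65.8 185.8] ([0.2432, -0.0099, 0.1292], [0.005, -0.001, -0.022])
0.77 [ 71.6 181. ] ([0.2581, -0.0105, 0.1496], [0.005, -0.001, -0.022])
0.84 [ 77.1 175.8] ([0.2715, -0.0111, 0.1709], [0.005, -0.001, -0.022])
0.91 [ 82.2 170.2] ([0.2834, -0.0117, 0.1932], [0.005, -0.001, -0.022])
0.98 [ 86.9 164.3] ([0.2937, -0.0122, 0.2162], [0.005, -0.001, -0.022])
1.05 [ 91.2 158.1] ([0.3023, -0.0127, 0.2399], [0.005, -0.001, -0.022])
```

Call:
{"fn": "step_arm", "kwargs": {
  "deltas": [
    [[0.015,-0.001,-0.001],[0,0,-0.02],-1],
    [[0.033,-0.002,-0.001],[0,0,-0.02],-1],
    [[0.045,-0.0025,0.002],[0,0,-0.02],-1],
    [[0.058,-0.003,0.005],[0,0,-0.02],-1]
  ]
}}

```text
t: 9.62
ee_pos: [628.9, 200.9, 207.2]
orientation: [1.596, -2.45, 0.194]
ft_force: [-0.2, 1.4, -0.0]
width: 0.4
grasp_force: 0.8
```

Call:
{"fn": "step_arm", "kwargs": {
  "deltas": [
    [[0.012,0,0.004],[0,0,0],-1],
    [[0.024,-0.001,0.008],[0,0,0],-1]
  ]
}}

```text
t: 9.78
ee_pos: [626.0, 194.0, 206.4]
orientation: [1.597, -2.448, 0.194]
ft_force: [-1.1, 1.5, 1.6]
width: 0.8
grasp_force: 0.9
```

```bash
python3 - <<'E'
from h import *
o=st();print(fwd(o["ee_pos"]))
for th in np.arange(.14,1.06,.07):print(round(th,2),to(o,*edge(th,108),.25))
E
```

```text
9.78 [0.364, 0.572, 1.445, -0.179, 1.309, -2.3] [626.0, 194.0, 206.4] [1.597, -2.448, 0.194] F [-1.1, 1.5, 1.6] M [0.46, 0.09, -0.06] 0.8 0.9
(np.float64(-0.6834446069320279), np.float64(-0.5631429209678911), np.float64(206.42017142167896))
0.14 ([0.0026, 0.0018, 0.005], [0.004, 0.0, -0.001])
0.21 ([0.026, 0.0017, 0.0143], [0.004, 0.0, -0.001])
0.28 ([0.0487, 0.0016, 0.0252], [0.004, 0.0, -0.001])
0.35 ([0.0706, 0.0015, 0.0377], [0.004, 0.0, -0.001])
0.42 ([0.0916, 0.0014, 0.0517], [0.004, 0.0, -0.001])
0.49 ([0.1116, 0.0012, 0.0672], [0.004, 0.0, -0.001])
0.56 ([0.1304, 0.0011, 0.084], [0.004, 0.0, -0.001])
0.63 ([0.148, 0.001, 0.102], [0.004, 0.0, -0.001])
0.7 ([0.1643, 0.0008, 0.1213], [0.004, 0.0, -0.001])
0.77 ([0.1792, 0.0006, 0.1416], [0.004, 0.0, -0.001])
0.84 ([0.1926, 0.0005, 0.163], [0.004, 0.0, -0.001])
0.91 ([0.2045, 0.0003, 0.1852], [0.004, 0.0, -0.001])
0.98 ([0.2149, 0.0002, 0.2082], [0.004, 0.0, -0.001])
1.05 ([0.2236, 0.0, 0.2319], [0.004, 0.0, -0.001])
```

Call:
{"fn": "step_arm", "kwargs": {
  "deltas": [
    [[0.013,0.001,0.009],[0,0,0],-1],
    [[0.026,0.0015,0.014],[0,0,0],-1],
    [[0.049,0.0015,0.025],[0,0,0],-1],
    [[0.071,0.0015,0.038],[0,0,0],-1],
    [[0.092,0.0015,0.052],[0,0,0],-1],
    [[0.112,0.001,0.067],[0,0,0],-1],
    [[0.13,0.001,0.084],[0,0,0],-1],
    [[0.148,0.001,0.102],[0,0,0],-1],
    [[0.164,0.001,0.121],[0,0,0],-1],
    [[0.179,0.0005,0.142],[0,0,0],-1],
    [[0.193,0.0005,0.163],[0,0,0],-1],
    [[0.205,0,0.185],[0,0,0],-1],
    [[0.215,0,0.208],[0,0,0],-1],
    [[0.215,0,0.208],[0,0,0],-1],
    [[0.215,0,0.208],[0,0,0],-1]
  ]
}}

```text
t: 11.03
ee_pos: [593.8, 122.3, 161.0]
orientation: [1.596, -2.446, 0.194]
ft_force: [-1.3, -3.7, -1.0]
width: 0.8
grasp_force: 1.3
```

```bash
python3 - <<'E'
from h import *
from workcell import *
import cv2
o=st();print(fwd(o["ee_pos"]))
for th in np.arange(.98,1.45,.03):print(round(th,2),np.round(edge(th,110),1),to(o,*edge(th,110),.25))
s=get_image("scene");cv2.imwrite('pics/p1.png',cv2.resize(np.ascontiguousarray(s["pixels"][140:270,190:340,::-1]),None,fx=4,fy=4,interpolation=2))
E
```

```text
11.03 [0.279, 0.549, 1.606, -0.206, 1.163, -2.349] [593.8, 122.3, 161.0] [1.596, -2.446, 0.194] F [-1.3, -3.7, -1.0] M [-0.23, 0.11, -0.01] 0.8 1.3
(np.float64(77.93286457230552), np.float64(0.1689455204748538), np.float64(160.9509143353681))
0.98 [ 88.6 165.4] ([0.0047, -0.0005, -0.0057], [0.005, -0.002, -0.001])
1.01 [ 90.5 162.7] ([0.0087, -0.0006, 0.0046], [0.005, -0.002, -0.001])
1.04 [ 92.3 160. ] ([0.0124, -0.0007, 0.015], [0.005, -0.002, -0.001])
1.07 [ 94.1 157.2] ([0.0157, -0.0008, 0.0255], [0.005, -0.002, -0.001])
1.1 [ 95.8 154.4] ([0.0187, -0.0009, 0.0361], [0.005, -0.002, -0.001])
1.13 [ 97.4 151.5] ([0.0214, -0.0009, 0.0467], [0.005, -0.002, -0.001])
1.16 [ 98.9 148.5] ([0.0238, -0.001, 0.0575], [0.005, -0.002, -0.001])
1.19 [100.3 145.5] ([0.0259, -0.0011, 0.0683], [0.005, -0.002, -0.001])
1.22 [101.6 142.5] ([0.0276, -0.0012, 0.0792], [0.005, -0.002, -0.001])
1.25 [102.8 139.4] ([0.0291, -0.0013, 0.0901], [0.005, -0.002, -0.001])
1.28 [103.9 136.3] ([0.0302, -0.0013, 0.101], [0.005, -0.002, -0.001])
1.31 [105.  133.2] ([0.0309, -0.0014, 0.112], [0.005, -0.002, -0.001])
1.34 [105.9 130. ] ([0.0313, -0.0015, 0.123], [0.005, -0.002, -0.001])
1.37 [106.8 126.8] ([0.0314, -0.0016, 0.134], [0.005, -0.002, -0.001])
1.4 [107.5 123.6] ([0.0312, -0.0017, 0.145], [0.005, -0.002, -0.001])
1.43 [108.2 120.4] ([0.0306, -0.0017, 0.156], [0.005, -0.002, -0.001])
```

View pics/p1.png

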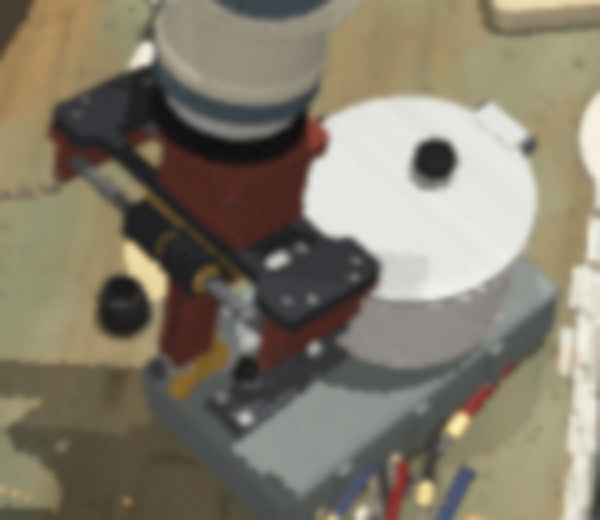

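The bolt leans well out of the lug, and the fingers seem to crowd the wing (the side force points forward). I'll shift the contact outwards along the stud before pressing.

Call:
{"fn": "step_arm", "kwargs": {
  "deltas": [
    [[0.01,0,-0.01],[0,0,0],-1],
    [[0.025,0,-0.015],[0,0,0],-1],
    [[0.025,0,-0.015],[0,0,0],-1]
  ]
}}

```text
t: 11.33
ee_pos: [592.5, 117.4, 168.8]
orientation: [1.598, -2.449, 0.195]
ft_force: [0.8, 0.3, -0.5]
width: 0.8
grasp_force: 0.0
```

```bash
python3 - <<'E'
from h import *
o=st();print(fwd(o["ee_pos"]))
for th in np.arange(.98,1.45,.04):print(round(th,2),to(o,*edge(th,114,6),.25))
E
```

```text
11.33 [0.272, 0.534, 1.611, -0.206, 1.168, -2.358] [592.5, 117.4, 168.8] [1.598, -2.449, 0.195] F [0.8, 0.3, -0.5] M [0.25, -0.11, -0.04] 0.8 0.0
(np.float64(82.9273574788972), np.float64(-0.5979372071470571), np.float64(168.82007850263014))
0.98 ([-0.0064, 0.002, 0.008], [0.003, 0.001, -0.001])
1.02 ([-0.0009, 0.0019, 0.0222], [0.003, 0.001, -0.001])
1.06 ([0.0041, 0.0018, 0.0366], [0.003, 0.001, -0.001])
1.1 ([0.0085, 0.0017, 0.0511], [0.003, 0.001, -0.001])
1.14 ([0.0123, 0.0017, 0.0659], [0.003, 0.001, -0.001])
1.18 ([0.0156, 0.0016, 0.0807], [0.003, 0.001, -0.001])
1.22 ([0.0182, 0.0015, 0.0957], [0.003, 0.001, -0.001])
1.26 ([0.0203, 0.0014, 0.1108], [0.003, 0.001, -0.001])
1.3 ([0.0217, 0.0014, 0.126], [0.003, 0.001, -0.001])
1.34 ([0.0225, 0.0013, 0.1412], [0.003, 0.001, -0.001])
1.38 ([0.0227, 0.0012, 0.1564], [0.003, 0.001, -0.001])
1.42 ([0.0223, 0.0011, 0.1716], [0.003, 0.001, -0.001])
```

Call:
{"fn": "step_arm", "kwargs": {
  "deltas": [
    [[-0.001,0.002,0.012],[0,0,0],-1],
    [[0,0.002,0.022],[0,0,0],-1],
    [[0.004,0.002,0.036],[0,0,0],-1],
    [[0.004,0.002,0.036],[0,0,0],-1],
    [[0.004,0.002,0.036],[0,0,0],-1]
  ]
}}

```text
t: 11.75
ee_pos: [589.5, 114.1, 157.1]
orientation: [1.597, -2.447, 0.194]
ft_force: [-0.1, 0.9, -0.3]
width: 0.5
grasp_force: 0.0
```

Call:
{"fn": "step_arm", "kwargs": {
  "deltas": [
    [[0.001,0,0.005],[0,0,0],-1],
    [[0.003,0,0.01],[0,0,0],-1],
    [[0.003,0,0.01],[0,0,0],-1]
  ]
}}

```text
t: 12.0
ee_pos: [589.1, 112.6, 154.6]
orientation: [1.597, -2.447, 0.194]
ft_force: [0.1, -0.0, 0.6]
width: 0.5
grasp_force: 0.1
```

Call:
{"fn": "step_arm", "kwargs": {
  "deltas": [
    [[0.001,0,0.005],[0,0,0],-1],
    [[0.003,0,0.01],[0,0,0],-1],
    [[0.003,0,0.01],[0,0,0],-1]
  ]
}}

```text
t: 12.25
ee_pos: [588.4, 111.1, 151.9]
orientation: [1.597, -2.447, 0.194]
ft_force: [0.2, -0.2, 0.1]
width: 0.3
grasp_force: 0.1
```

```bash
python3 - <<'E'
from h import *
from workcell import *
import cv2
for _ in range(1):o=st();print(fwd(o["ee_pos"]))
s=get_image("scene");a=cv2.resize(np.ascontiguousarray(s["pixels"][180:250,215:285,::-1]),None,fx=5.7,fy=5.7,interpolation=2)
w=get_image("wrist");b=cv2.resize(np.ascontiguousarray(w["pixels"][200:420,170:390,::-1]),(399,399),interpolation=2)
cv2.imwrite('pics/p2.png',np.hstack([a,b]))
E
```

```text
12.25 [0.265, 0.548, 1.632, -0.211, 1.134, -2.357] [588.4, 111.1, 151.9] [1.597, -2.447, 0.194] F [0.2, -0.2, 0.1] M [0.18, -0.17, 0.02] 0.3 0.1
(np.float64(90.33309216788201), np.float64(0.7243916070243992), np.float64(151.92308593401162))
```

View pics/p2.png

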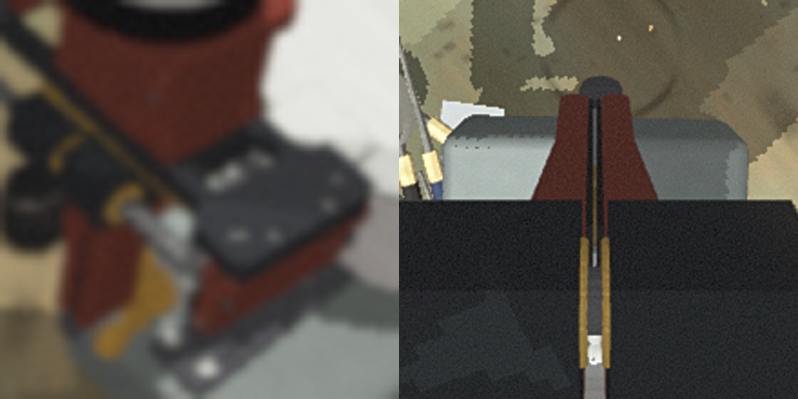

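The scene crop shows the wing below the fingertip. The wrist crop shows the stud's dark end face poking out just past the fingertips at about (281,248) in full-size pixels.

```bash
python3 - <<'E'
from h import *
from workcell import *
w=get_image("wrist");print(np.round(w["T"][:3,3],1))
n=np.array([-PX[1],PX[0],0])
for p in((281.4,242),(281.4,249),(281.4,252)):
    c,d=ray(w,*p);k=((np.r_[PV,0]-c)@n)/(d@n);print(np.round(fwd(c+k*d),1),k)
# the stud end of each angle: projected
T=np.linalg.inv(w["T"])
for th in np.arange(.9,1.45,.05):
    f,z=112*np.sin(th),100+112*np.cos(th);q=T@np.r_[PV-f*PX,z,1];print(round(th,2),np.round([w["fx"]*q[0]/q[2]+w["cx"],w["fy"]*q[1]/q[2]+w["cy"],q[2]],1),np.round((f,z),1))
E
```

```text
[573.4  74.9 328.9]
[129.1  -0.  325.3] 3.6085108108387254
[129.    0.  325.3] 3.6275596288916256
[129.    0.  325.3] 3.636170321564294
0.9 [275.9 287.  161.2] [ 87.7 169.6]
0.95 [275.9 277.2 165.5] [ 91.1 165.1]
1.0 [275.9 268.3 170. ] [ 94.2 160.5]
1.05 [275.8 260.2 174.6] [ 97.2 155.7]
1.1 [275.8 253.1 179.4] [ 99.8 150.8]
1.15 [275.8 246.7 184.3] [102.2 145.8]
1.2 [275.8 241.1 189.3] [104.4 140.6]
1.25 [275.7 236.3 194.5] [106.3 135.3]
1.3 [275.7 232.2 199.8] [107.9 130. ]
1.35 [275.7 228.7 205.1] [109.3 124.5]
1.4 [275.7 225.9 210.6] [110.4 119. ]
```

Call:
{"fn": "step_arm", "kwargs": {
  "deltas": [
    [[0.001,0,0.005],[0,0,0],-1],
    [[0.002,0,0.01],[0,0,0],-1],
    [[0.002,0,0.01],[0,0,0],-1]
  ]
}}

```text
t: 12.65
ee_pos: [587.8, 109.9, 149.2]
orientation: [1.597, -2.447, 0.194]
ft_force: [0.5, -0.1, 0.3]
width: 0.2
grasp_force: 0.1
```

```bash
python3 -c "
from h import *
o=st();print(fwd(o['ee_pos']))"
```

```text
12.65 [0.263, 0.55, 1.636, -0.212, 1.128, -2.357] [587.8, 109.9, 149.2] [1.597, -2.447, 0.194] F [0.5, -0.1, 0.3] M [0.25, -0.15, 0.0] 0.2 0.1
(np.float64(91.67360078850885), np.float64(0.7266286271659127), np.float64(149.1861378516734))
```

Call:
{"fn": "step_arm", "kwargs": {
  "deltas": [
    [[0.001,0,0.005],[0,0,0],-1],
    [[0.002,0,0.01],[0,0,0],-1],
    [[0.002,0,0.01],[0,0,0],-1]
  ]
}}

```text
t: 12.9
ee_pos: [587.2, 108.7, 146.4]
orientation: [1.597, -2.447, 0.194]
ft_force: [-0.5, 0.5, -0.7]
width: 0.8
grasp_force: 0.1
```

Call:
{"fn": "step_arm", "kwargs": {
  "deltas": [
    [[0.0005,0,0.004],[0,0,0],-1],
    [[0.001,0,0.007],[0,0,0],-1],
    [[0.001,0,0.007],[0,0,0],-1]
  ]
}}

```text
t: 13.15
ee_pos: [587.0, 108.0, 144.5]
orientation: [1.597, -2.447, 0.194]
ft_force: [-0.6, 0.7, -0.3]
width: 0.5
grasp_force: 0.1
```

```bash
cat >> h.py <<'E'
def disc():
    from workcell import get_image
    w=get_image("wrist");g=w["pixels"][200:275,255:310].astype(int);m=(g.max(2)<75)&(g.max(2)-g.min(2)<18)
    r,c=np.where(m[:58]);r=r+200;c=c+255
    print('disc rows',r.min(),r.max(),'cols',np.percentile(c,[2,50,98]),len(r),w["pixels"][225:262:3,281].tolist())
E
python3 -c "
from h import *
disc();st()"
```

```text
disc rows 243 257 cols [270. 279. 291.] 227 [[101, 93, 73], [101, 93, 71], [95, 91, 68], [99, 90, 69], [103, 91, 70], [104, 97, 78], [56, 54, 55], [54, 58, 56], [55, 56, 56], [52, 57, 59], [59, 52, 54], [58, 41, 39], [52, 32, 29]]
13.2 [0.261, 0.554, 1.641, -0.213, 1.118, -2.357] [587.1, 108.1, 144.6] [1.597, -2.447, 0.194] F [-0.8, 0.1, 0.6] M [0.25, -0.14, 0.01] 0.6 0.0
```

Call:
{"fn": "step_arm", "kwargs": {
  "deltas": [
    [[0.001,0,0.005],[0,0,0],-1],
    [[0.001,0,0.01],[0,0,0],-1],
    [[0.001,0,0.01],[0,0,0],-1]
  ]
}}

```text
t: 13.45
ee_pos: [586.5, 107.1, 141.6]
orientation: [1.597, -2.447, 0.194]
ft_force: [0.9, 0.6, -0.1]
width: -0.2
grasp_force: 0.1
```

```bash
python3 -c "
from h import *
disc();st()"
```

```text
disc rows 243 257 cols [270. 279. 291.] 224 [[91, 84, 64], [97, 93, 72], [99, 89, 69], [100, 95, 73], [97, 91, 71], [98, 86, 66], [58, 59, 61], [54, 51, 56], [56, 57, 57], [52, 54, 57], [62, 53, 49], [60, 45, 42], [55, 42, 36]]
13.5 [0.26, 0.557, 1.644, -0.214, 1.112, -2.356] [586.6, 107.1, 141.7] [1.597, -2.447, 0.194] F [-0.6, -0.8, -0.1] M [0.19, -0.11, 0.0] 0.4 0.0
```

Call:
{"fn": "step_arm", "kwargs": {
  "deltas": [
    [[0.0005,0,0.005],[0,0,0],-1],
    [[0.001,0,0.01],[0,0,0],-1],
    [[0.001,0,0.01],[0,0,0],-1]
  ]
}}

```text
t: 13.75
ee_pos: [586.1, 106.1, 138.8]
orientation: [1.597, -2.447, 0.194]
ft_force: [-0.8, -0.5, 0.0]
width: -0.0
grasp_force: 0.1
```

```bash
python3 -c "
from h import *
st()"
```

```text
13.75 [0.258, 0.56, 1.647, -0.215, 1.106, -2.356] [586.1, 106.1, 138.8] [1.597, -2.447, 0.194] F [-0.8, -0.5, 0.0] M [0.19, -0.15, 0.02] -0.0 0.1
```

Call:
{"fn": "step_arm", "kwargs": {
  "deltas": [
    [[0.0005,0,0.005],[0,0,0],-1],
    [[0.001,0,0.01],[0,0,0],-1],
    [[0.001,0,0.01],[0,0,0],-1]
  ]
}}

```text
t: 14.0
ee_pos: [585.8, 105.2, 136.1]
orientation: [1.597, -2.447, 0.194]
ft_force: [-0.3, 1.4, 1.4]
width: 0.1
grasp_force: 0.4
```

```bash
python3 -c "
from h import *
disc();st()"
```

```text
disc rows 244 257 cols [271. 280. 291.] 205 [[97, 88, 72], [100, 91, 73], [99, 93, 70], [100, 89, 70], [100, 95, 73], [105, 96, 74], [90, 82, 68], [50, 47, 51], [57, 56, 62], [55, 54, 56], [59, 48, 46], [61, 44, 41], [50, 34, 29]]
14.05 [0.257, 0.563, 1.65, -0.216, 1.1, -2.356] [585.8, 105.3, 136.1] [1.597, -2.447, 0.194] F [-0.3, -1.0, 1.5] M [0.19, -0.17, -0.01] 0.7 0.2
```

Call:
{"fn": "step_arm", "kwargs": {
  "deltas": [
    [[0,0,0.004],[0,0,0],-1],
    [[0.0005,0,0.008],[0,0,0],-1],
    [[0.0005,0,0.008],[0,0,0],-1]
  ]
}}

```text
t: 14.3
ee_pos: [585.6, 104.6, 134.0]
orientation: [1.598, -2.448, 0.194]
ft_force: [-0.2, 0.7, 3.0]
width: 0.5
grasp_force: 1.4
```

```bash
python3 -c "
from h import *
disc();st()"
```

```text
disc rows 244 257 cols [271. 280. 292.] 199 [[96, 87, 68], [95, 89, 67], [96, 89, 72], [100, 91, 71], [101, 92, 70], [102, 91, 72], [107, 97, 72], [54, 54, 53], [56, 55, 58], [54, 58, 59], [61, 49, 45], [57, 37, 36], [54, 36, 30]]
14.35 [0.256, 0.565, 1.652, -0.216, 1.096, -2.356] [585.6, 104.7, 134.1] [1.598, -2.448, 0.194] F [-0.9, -0.1, 3.0] M [0.09, -0.08, 0.02] 0.4 1.3
```

The force is rising, so the rest has been met. I'll press about 2 mm more and hold.

Call:
{"fn": "step_arm", "kwargs": {
  "deltas": [
    [[0,0,0.002],[0,0,0],-1],
    [[0,0,0.004],[0,0,0],-1],
    [[0,0,0.0065],[0,0,0],-1],
    [[0,0,0.0065],[0,0,0],-1],
    [[0,0,0.0065],[0,0,0],-1],
    [[0,0,0.0065],[0,0,0],-1]
  ]
}}

```text
t: 14.85
ee_pos: [585.5, 104.2, 132.3]
orientation: [1.598, -2.448, 0.195]
ft_force: [0.3, -0.1, 4.1]
width: 0.9
grasp_force: 2.4
```

```bash
python3 -c "
from h import *
disc();st()"
```

```text
disc rows 245 257 cols [271. 279. 292.] 191 [[96, 84, 67], [95, 88, 68], [98, 90, 69], [100, 92, 70], [101, 96, 73], [102, 96, 73], [109, 98, 79], [56, 57, 56], [60, 59, 62], [48, 52, 57], [65, 53, 51], [62, 46, 44], [56, 38, 33]]
14.9 [0.256, 0.567, 1.654, -0.217, 1.092, -2.355] [585.4, 104.2, 132.3] [1.598, -2.447, 0.194] F [0.1, 0.5, 5.8] M [0.02, 0.04, -0.04] 0.3 2.5
```

Call:
{"fn": "step_arm", "kwargs": {
  "deltas": [
    [[0,0,0.002],[0,0,0],-1],
    [[0,0,0.004],[0,0,0],-1],
    [[0,0,0.006],[0,0,0],-1],
    [[0,0,0.006],[0,0,0],-1],
    [[0,0,0.006],[0,0,0],-1],
    [[0,0,0.006],[0,0,0],-1],
    [[0,0,0.006],[0,0,0],-1]
  ]
}}

```text
t: 15.48
ee_pos: [585.3, 103.8, 130.8]
orientation: [1.598, -2.448, 0.195]
ft_force: [-1.6, 0.5, 5.6]
width: 0.3
grasp_force: 3.2
```

```bash
python3 -c "
from h import *
st()"
```

```text
15.48 [0.255, 0.569, 1.655, -0.217, 1.089, -2.355] [585.3, 103.8, 130.8] [1.598, -2.448, 0.195] F [-1.6, 0.5, 5.6] M [-0.02, 0.15, -0.06] 0.3 3.2
```

Call:
{"fn": "step_arm", "kwargs": {
  "deltas": [
    [[0,0,0.003],[0,0,0],-1],
    [[0,0,0.006],[0,0,0],-1],
    [[0,0,0.008],[0,0,0],-1],
    [[0,0,0.008],[0,0,0],-1],
    [[0,0,0.008],[0,0,0],-1],
    [[0,0,0.008],[0,0,0],-1],
    [[0,0,0.008],[0,0,0],-1]
  ]
}}

```text
t: 16.07
ee_pos: [585.2, 103.3, 128.8]
orientation: [1.598, -2.448, 0.195]
ft_force: [-1.0, 1.0, 9.0]
width: 0.2
grasp_force: 4.4
```

```bash
python3 -c "
from h import *
from workcell import get_image
st()
for _ in range(3):get_image('top');st()"
```

```text
16.07 [0.254, 0.571, 1.657, -0.218, 1.085, -2.354] [585.2, 103.3, 128.8] [1.598, -2.448, 0.195] F [-1.0, 1.0, 9.0] M [-0.12, 0.27, -0.08] 0.2 4.4
16.12 [0.254, 0.571, 1.657, -0.218, 1.085, -2.354] [585.2, 103.3, 128.8] [1.598, -2.448, 0.195] F [-1.5, -0.3, 8.6] M [-0.12, 0.23, -0.05] 0.5 4.4
16.17 [0.254, 0.571, 1.657, -0.218, 1.085, -2.354] [585.2, 103.3, 128.8] [1.598, -2.448, 0.195] F [-0.8, 0.2, 8.0] M [-0.12, 0.23, -0.09] 0.6 4.4
16.22 [0.254, 0.571, 1.657, -0.218, 1.085, -2.354] [585.2, 103.3, 128.8] [1.598, -2.448, 0.195] F [-1.4, 0.6, 8.8] M [-0.09, 0.27, -0.12] 0.7 4.4
```

That is a steady 8.6 N at the end, so roughly 22 N on the rest. Now I'll ease off slowly and retreat.

Call:
{"fn": "step_arm", "kwargs": {
  "deltas": [
    [[0,0,-0.005],[0,0,0],-1],
    [[0,0,-0.01],[0,0,0],-1],
    [[0,0,-0.015],[0,0,0],-1],
    [[0,0,-0.02],[0,0,0],-1],
    [[0,0,-0.025],[0,0,0],-1],
    [[0,0,-0.03],[0,0,0],-1],
    [[0.01,0,-0.05],[0,0,0],-1],
    [[0.02,0,-0.09],[0,0,0],-1],
    [[0.03,0,-0.15],[0,0,0],-1],
    [[0.04,0,-0.22],[0,0,0],-1],
    [[0.05,0,-0.3],[0,0,0],-1],
    [[0.05,0,-0.4],[0,0,0],-1],
    [[0.05,0,-0.45],[0,0,0],-1],
    [[0.05,0,-0.45],[0,0,0],-1]
  ]
}}

```text
t: 17.38
ee_pos: [595.4, 121.3, 267.4]
orientation: [1.601, -2.454, 0.198]
ft_force: [0.9, 0.7, 0.5]
width: 0.6
grasp_force: 0.0
```

```bash
python3 - <<'E'
from h import *
from workcell import *
import cv2
st();s=get_image("scene");a=cv2.resize(np.ascontiguousarray(s["pixels"][130:310,190:340,::-1]),None,fx=2.5,fy=2.5,interpolation=2)
w=get_image("wrist");b=cv2.resize(np.ascontiguousarray(w["pixels"][:,:,::-1]),(420,315),interpolation=cv2.INTER_AREA)
o=np.zeros((450,795,3),np.uint8);o[:,:375]=a;o[:315,375:]=b;cv2.imwrite('pics/end.png',o)
E
```

```text
17.38 [0.277, 0.43, 1.531, -0.194, 1.342, -2.391] [595.4, 121.3, 267.4] [1.601, -2.454, 0.198] F [0.9, 0.7, 0.5] M [0.19, -0.1, 0.09] 0.6 0.0
```

View pics/end.png

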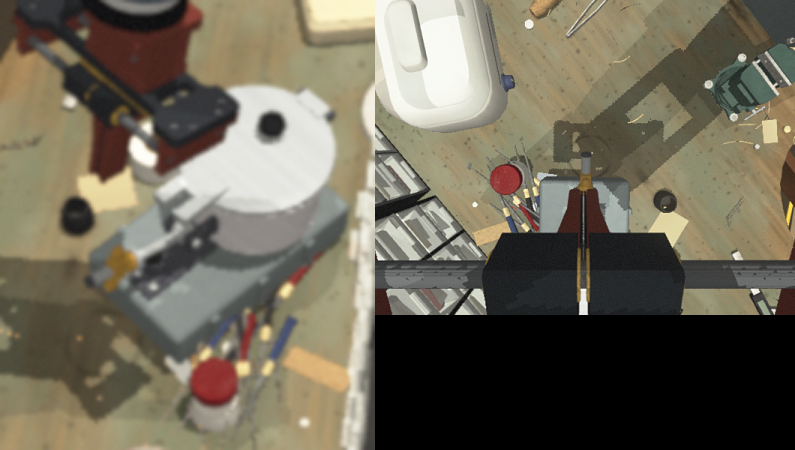

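The bolt lies down over its rest with the nut on it, the hand is clear, and the jar, tape and loupe are where they were. I'll hand it in.

```bash
python3 -c "
from workcell import *
print(close_job())"
```

```text
the job is handed in; nothing more can be done
None
```

I handed the job in: the nut was backed off about 2.9 rad, and the eyebolt was swung out and pressed onto its rest at an estimated 22 N. It was then let go and stayed down, with the bystanders apparently untouched; the hand-in returned no verdict.

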